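# Set the dioptre ring and refit the eyecup on second-hand binoculars

## Robot

A 6-joint arm with a two-finger parallel gripper is mounted at the origin on the work surface. World frame = base frame: x ahead of the robot, y to its left, z up, the work surface at z = 0. Lengths are in m, angles in rad, forces in N, time in s.
With the tool pointing down it reaches from about 0.35 to 0.775 m from the base axis. Payload 7.3 kg.
Tool frame: the origin (TCP) lies at the very end of the fingers, on their centre line; the grasp point (between the pads) lies 19 mm behind it; z points along the fingers, y is the line along which they close (so a half turn about z gives the same grasp; the last joint's range is limited). The gripper opens to 92 mm and grips with 3 to 60 N. Pads are 19 mm wide; open, the fingers measure 130 mm over their backs; the gripper's body (75 mm by 190 mm) begins 47 mm behind the grasp point.
Start: joints at [-1.324, 0.342, 1.524, -0, 1.275, -0.146], TCP at [0.201, -0.485, 0.227] pointing down, gripper open.
Joint ranges: [-2.53, 2.53], [-0.77, 2.02], [0.04, 2.7], [-1, 4.14], [0.28, 2.66], [-3.11, 3.11]. Speed limits (rad/s): [2.57, 2.57, 3.14, 3.14, 3.14, 3.14].

## Interface

Orientations are given as [roll, pitch, yaw] about the fixed x, y, z axes, in that order (R = Rz(yaw) Ry(pitch) Rx(roll)).
In Python, from cell import robot gives the robot as it stands.
- The arm moves only by the tool apply_moves, never from a script. Its argument "motion" is text: rows parted by semicolons, each of 7 numbers parted by spaces: the opening in per cent of the stroke, from 0 (shut) to 100 (fully open), then the shift along the tool's x, y, z in cm, then the turn, a rotation vector about the tool's x, y, z in rad. A call has 1 to 20 rows; each row shifts and turns the commanded pose from where the row before left it, along the tool's axes as they then stand; what a row does not reach is not made up. A row lasts 1/8 s, in which the tool goes at most 62.5 mm and 10.7 degrees, less where a joint would pass 70% of its speed; a pose out of reach is approached as far as the arm can. A call with a gripper value outside its range is refused whole. The fingers move at their own pace and stop on an object; "force" is the grip in N (left out, the last holds). Time passes only in rows, so rows that do not move let the fingers close. It gives the time, the measured TCP pose, the force, the opening and the grip force at its end, in the units of the state.
- robot.observe(): the state, without advancing time (a new reading comes with each control period).
- robot.read_camera(name): name is "side" or "top" or "wrist"; returns a dict with "img" (384x512x3 uint8, red, green, blue), "fovy" (degrees; the focal length in pixels is half the picture's height over the tangent of half this angle, whatever the lens; pixels are square), "cx", "cy" (the principal point, pixels), "R" (3x3) and "t" (3): a world point X has camera coordinates R X + t; the wrist camera has in their place "hand_eye" (4x4, takes a point from camera to tool coordinates, whose origin is the TCP and whose axes are the flange's). Camera axes: x right, y down, z forward; pixel columns grow to the right and rows downward; lengths in m; the calibration is good to about 2 mm. The wrist camera is an equidistant fisheye: a pixel r from the principal point sees the ray r / f radians off the axis. A picture is of the moment at which its call begins: read the wrist's pose just before it. There is no depth.
- robot.hand_in(): hands the job in; it is judged then, once.
Trained networks look in a picture, given as the dict that the camera call returned (one of the last four; its "shot" number tells which), for a name from the list of things; names that differ only in an ending like _2 or _b are one class to them, and where a whole thing is asked for, a point or a joint stands for the part that bears it (a point fixed in the world has none). Each returns a list of dicts, best first, with "score" (0 to 1); they miss things now and then, are a little off and sometimes report something else, mostly with a low value. They report only what shows in the picture. A call takes as long as a camera call.
- robot.search_frame(target, picture): "centre" ([x, y, z] in m, in world coordinates, good to about 4 mm: the middle of the surface that is visible of it).
- robot.trace(target, picture): "pixels" (384x512 bool, what is visible of it).
The state is a dict: "time": time; "qpos": joint angles; "qvel": joint speeds; "joint_efforts": joint torques, N m; "tool_pos": TCP position; "tool_rot": TCP orientation; "contact_force": force on the tool from outside, world axes, zero at the start; "torque": the same for the moment, N m; "opening": finger opening in m; "grip_force": force on a finger pad.
Only numpy, scipy, OpenCV 4.12 (cv2) and the standard library are available. Lean on these libraries where they do the work, as an engineer would, in place of code of your own. Each camera call takes 0.05 s, during which the arm holds its last target. There are 200 camera calls.

## Task

Get the binoculars on the counter ready for a customer. On the eyepiece with the bare metal tube, push the dioptre ring round by its orange tab until the white line on the tab lines up with the white index line on the housing, and slip the loose eyecup from the white tray over that tube, fully home. Leave the binoculars standing upright where they are, and do not disturb the goods around them.

Things in the scene. Friction and masses are not known exactly. Their poses are not given: they have to be found in the camera images.
- binoculars: Loose black binoculars, 0.8-1.1 kg, standing on 55 mm barrels, eyepieces up; about 2 N sideways up there tips them. Origin: centre of underside, z up. Eyepiece axes at y = -33 mm (bare tube, dioptre ring) and +33 mm (eyecup on, 43.4 mm wide, top z = 142). Housing reaches x = +-28, y = +-90; its flat cover plate under the ring has its top at z = 100.5. A hinge shaft between stands 107 high.
- dioptre (a joint): Angle (rad) of the black ribbed ring (49 mm wide, z = 102.5 to 112 mm) about the bare tube, positive counter-clockwise from above, stops at +-1.3; 0 when the tab's line meets the index line (tab along the binoculars' -y). Starts between 0.45 and 1.15. Light friction (0.02 N m); stays where it is left.
- tab (a point): Middle of the top of the ring's tab, 30 mm from the tube axis. The tab is an orange block 8 mm wide (along the turning direction) that reaches from 24 to 36 mm from the tube axis and stands from 103 to 118 mm above the counter, with a white radial line, 3 mm wide, on its top.
- index_mark (a point): Middle of the white index line on the cover plate, 12 x 3 mm, radial, 44.5 mm from the tube axis towards the binoculars' -y, at z = 101 mm.
- tube_top (a point): Centre of the top of the bare metal tube, 136.5 mm above the counter. The tube is 33 mm in diameter, with a chamfered top edge, and stands free for 22.5 mm above its shoulder.
- tube_shoulder (a point): Centre of the shoulder (40 mm diameter, 114 mm above the counter) on which the eyecup rests when it is fully home: the eyecup's origin then lies on this point.
- eyecup: Loose black hard-plastic eyecup, a plain open sleeve 28 mm high, 43.4 mm outer and 36.4 mm inner diameter, 20 g, standing upright in the tray. Origin: centre of its underside; z is its axis. Either end may go down.
- tray: White tray fixed to the counter, outside 180 x 130 x 24 mm (x, y, z), walls and floor 4 mm thick. Origin: centre of its underside.
- lens_cap: Flat black lens cap, 54 mm diameter, 10 mm high, beside the eyecup in the tray towards the tray's +x. Origin: centre of its underside.
- caddy: Yellow tea tin with red lid, 100 mm diameter, 190 mm high, loose. Origin: centre of its underside.
- stand: Turned dark-wood stand, 96 mm diameter at the foot, 64 mm at the top, 185 mm high, loose. Origin: centre of its underside.
- drum: Small red hand drum with a brass cymbal on it, 92 mm diameter, 60 mm high, loose. Origin: centre of its underside.
- tapes: Block of four cassettes on edge, 68 x 109 x 70 mm (x, y, z), loose. Origin: centre of its underside.

How it is judged:
At the end, for the whole second after the job is handed in: The dioptre ring is within 0.1 rad of the index; the eyecup sits over the bare tube on the shoulder (within 3 mm of fully home, upright on the axis), released and at rest; the binoculars stand upright (within 0.05 rad), at rest, within 30 mm of where they stood (value of joint dioptre between -0.1 and 0.1 rad and horizontal distance between eyecup and tube_shoulder below 0.004 m and z of eyecup in the frame of tube_shoulder below 0.003 m and angle between the z axis of eyecup and the z axis of binoculars, either way round below 0.1 rad and linear speed of each of eyecup, binoculars below 0.02 m/s and angle between binoculars's own z axis and vertical below 0.05 rad and distance of binoculars from where it was at the start of the episode below 0.03 m); the robot touches nothing.
It fails at once if the binoculars are tipped over (more than 0.3 rad) (angle between binoculars's own z axis and vertical above 0.3 rad).
It fails at once if one of the goods around (tea tin, wooden stand, drum, cassettes) is shifted by more than 30 mm or tipped by more than 0.3 rad (distance of any of caddy, stand, drum, tapes from where it was at the start of the episode above 0.03 m or angle between any of caddy, stand, drum, tapes's own z axis and vertical above 0.3 rad).
It also fails if it takes over 72 s, if anything falls off the work surface, if the arm or the gripper's body presses on something with over 40 N, if the wrist force passes 120 N, or if a joint passes its speed limit or range.

## Working session

There is one attempt and no reset: what is moved stays moved. The work goes in short steps, Python scripts to look and compute and a tool call to move; the robot and the scene stay as the last step left them, time stands still between calls to the robot, and variables do not carry over. Pictures are saved under pics/ and viewed, at most 10 in all, crops included, and the job is handed in when it is done.

Besides the shell and the picture viewer there is one more tool, called after "Request:" in YAML: its name, and indented under it one key for each argument. apply_moves: Moves the arm, as the interface text tells. Its arguments: {"type":"object","properties":{"motion":{"type":"string"},"force":{"type":"number"}},"required":["motion"]}

```bash
mkdir -p pics; cat > h.py <<'E'
import numpy as np, cv2
from cell import robot
from scipy.spatial.transform import Rotation as Ro
def save(n,p): cv2.imwrite(f'pics/{n}.png',p['img'][:,:,::-1])
def ray(p,u,v):
    f=p['img'].shape[0]/2/np.tan(np.radians(p['fovy'])/2)
    d=np.array([(u-p['cx'])/f,(v-p['cy'])/f,1.]); R=np.array(p['R']); return -R.T@p['t'], R.T@d
def onz(p,u,v,z):
    o,d=ray(p,u,v); return o+d*(z-o[2])/d[2]
def proj(p,X):
    f=p['img'].shape[0]/2/np.tan(np.radians(p['fovy'])/2)
    c=np.array(p['R'])@X+p['t']; return c[:2]/c[2]*f+[p['cx'],p['cy']]
E
python3 - <<'E'
from h import *
s=robot.observe(); print({k:np.round(v,3) for k,v in s.items()})
t=robot.read_camera('top'); d=robot.read_camera('side')
for n,p in(('top',t),('side',d)):
    save(n,p); print(n,p['fovy'],'cam at',-np.array(p['R']).T@p['t'])
    for k in ['binoculars','tab','index_mark','tube_top','tube_shoulder','eyecup','tray','lens_cap','caddy','stand','drum','tapes']:
        r=robot.search_frame(k,p); print(k,[(np.round(x['centre'],3).tolist(),round(x['score'],2)) for x in r[:3]])
cv2.imwrite('pics/both.png',np.hstack([cv2.resize(t['img'],(400,300)),cv2.resize(d['img'],(400,300))])[:,:,::-1])
E
```

```text
{'time': np.float64(0.0), 'qpos': array([-1.324,  0.343,  1.525, -0.   ,  1.275, -0.146]), 'qvel': array([-0.002,  0.001, -0.   ,  0.   , -0.001, -0.   ]), 'joint_efforts': array([  0.   , -43.124, -24.422,   0.072,   0.056,  -0.   ]), 'tool_pos': array([ 0.201, -0.485,  0.226]), 'tool_rot': array([-3.14 , -0.   ,  0.393]), 'contact_force': array([ 0.064, -0.227, -0.77 ]), 'torque': array([-0.042,  0.012, -0.053]), 'grip_force': np.float64(0.0), 'opening': np.float64(0.092)}
top 46.73758816116932 cam at [0.46906329 0.03658201 1.36983117]
binoculars [([0.534, 0.126, 0.1], 0.88)]
tab [([0.513, 0.098, 0.112], 0.66)]
index_mark [([0.534, 0.13, 0.096], 0.72)]
tube_top [([0.535, 0.127, 0.097], 0.79)]
tube_shoulder [([0.533, 0.124, 0.099], 0.84)]
eyecup [([0.432, -0.272, 0.032], 0.47)]
tray [([0.454, -0.274, -0.002], 0.66)]
lens_cap [([0.502, -0.309, 0.014], 0.52)]
caddy [([0.43, 0.21, 0.188], 0.95), ([0.513, 0.096, 0.114], 0.31)]
stand [([0.454, -0.273, 0.001], 0.74), ([0.536, -0.062, 0.049], 0.58)]
drum [([0.654, 0.236, 0.053], 0.61)]
tapes [([0.397, 0.01, 0.07], 0.66)]
side 45.33138126323 cam at [ 0.48599844 -0.8393577   1.025676  ]
binoculars [([0.541, 0.114, 0.095], 0.78)]
tab []
index_mark [([0.536, 0.119, 0.093], 0.77)]
tube_top [([0.536, 0.113, 0.092], 0.77)]
tube_shoulder [([0.54, 0.116, 0.098], 0.89), ([0.391, -0.009, 0.068], 0.29)]
eyecup []
tray [([0.461, -0.269, 0.003], 0.83)]
lens_cap [([0.504, -0.314, 0.011], 0.86), ([0.393, -0.006, 0.066], 0.73)]
caddy [([0.426, 0.181, 0.128], 0.8), ([0.541, -0.09, 0.05], 0.56)]
stand [([0.541, -0.092, 0.049], 0.98)]
drum [([0.663, 0.216, 0.052], 0.86)]
tapes [([0.392, -0.005, 0.069], 0.7)]
```

```bash
python3 - <<'E'
import cv2
t=cv2.imread('pics/top.png'); cv2.imwrite('pics/top2.png',cv2.resize(t,(800,600),interpolation=cv2.INTER_CUBIC))
E
```

```text
(no output)
```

View pics/top2.png

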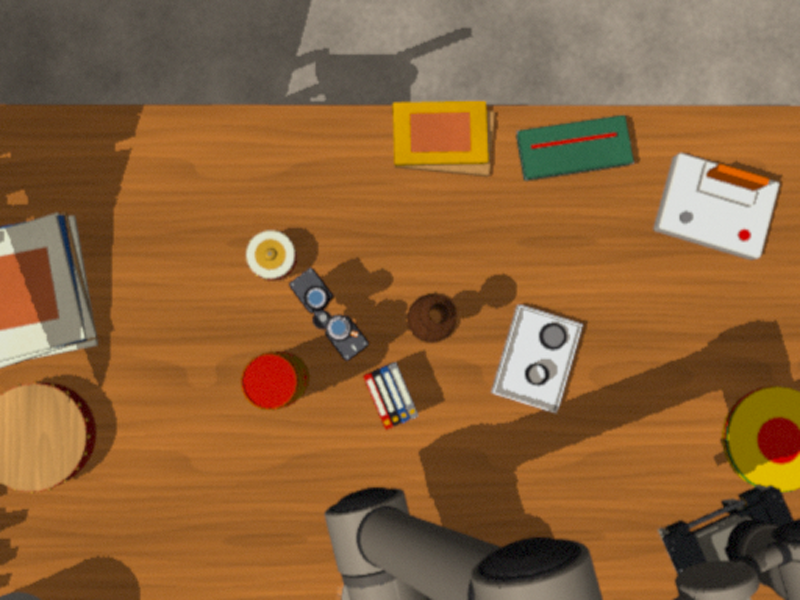

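View pics/side.png

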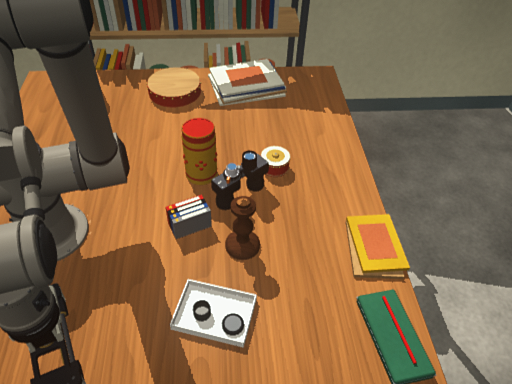

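The top view (800×600) shows the bare tube at about (340,327), with the orange tab to its right at (353,334) and the index line at (350,347). The other eyepiece is at (316,298), the loose eyecup at (537,373) and the lens cap at (554,336). The side view agrees with this, and shows the tin and stand on either side of the binoculars.

```bash
python3 - <<'E'
from h import *
p=robot.read_camera('top')
im=p['img']
def c(u,v,z): return np.round(onz(p,u*.64,v*.64,z),3)
a=c(340,327,.1365);b=c(316,298,.142)
print('tube',a,'cup2',b,'dist',np.linalg.norm(a[:2]-b[:2]))
print('index',c(350,347,.101),'tab',c(353,334,.118),'cup',c(537,373,.032),'stand',c(433,316,.185),'tin',c(270,380,.19))
# finer: orange pixels
hsv=cv2.cvtColor(im,cv2.COLOR_RGB2HSV)
x0,x1,y0,y1=195,245,175,235
m=cv2.inRange(hsv,(3,120,120),(20,255,255))[y0:y1,x0:x1]
cr=cv2.resize(im[y0:y1,x0:x1],(500,600),interpolation=cv2.INTER_CUBIC); cv2.imwrite('pics/c1.png',cr[:,:,::-1])
w=robot.read_camera('wrist'); print(np.round(w['hand_eye'],3),w['fovy'],w['cx'],w['cy'])
E
```

```text
tube [0.518 0.103 0.137] cup2 [0.57  0.145 0.142] dist 0.06684309986827355
index [0.483 0.087 0.101] tab [0.506 0.081 0.118] cup [ 0.432 -0.27   0.032] stand [ 0.534 -0.058  0.185] tin [0.427 0.218 0.19 ]
[[-0.    -0.951 -0.309  0.084]
 [ 1.    -0.    -0.     0.001]
 [ 0.    -0.309  0.951 -0.158]
 [ 0.     0.     0.     1.   ]] 65.70646984690485 251.40995237396348 198.43273238953424
```

View pics/c1.png

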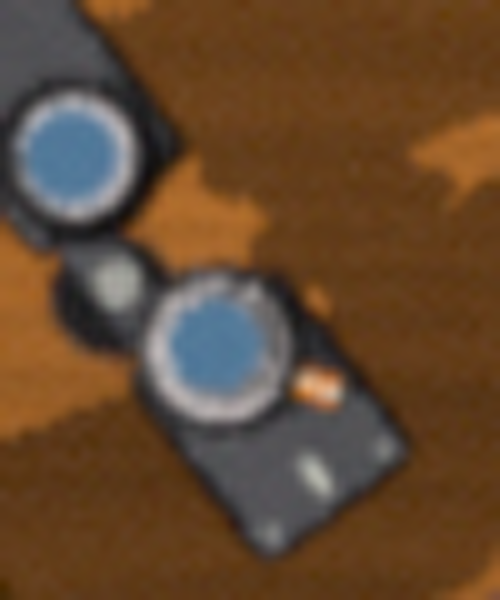

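Request:
apply_moves:
  motion: "0 3.7 -3.0 -0.2 0 0 0;0 3.7 -3.0 -0.2 0 0 0;0 3.7 -3.0 -0.2 0 0 0;0 3.7 -3.0 -0.2 0 0 0;0 3.7 -3.0 -0.2 0 0 0;0 3.7 -3.0 -0.2 0 0 0;0 3.7 -3.0 -0.2 0 0 0;0 3.7 -3.0 -0.2 0 0 0;0 3.7 -3.0 -0.2 0 0 0;0 3.7 -3.0 -0.2 0 0 0;0 3.7 -3.0 -0.2 0 0 0;0 3.7 -3.0 -0.2 0 0 0;0 3.7 -3.0 -0.2 0 0 0;0 3.7 -3.0 -0.2 0 0 0"

```text
time: 3.15
tool_pos: [0.5194, 0.1028, 0.2549]
tool_rot: [3.141, -0.0, 0.393]
contact_force: [1.1, -1.0, -0.4]
opening: 0.0004
grip_force: 0.0
```

Request:
apply_moves:
  motion: "0 0 0 0 0 0 -0.155;0 0 0 0 0 0 -0.155;0 0 0 0 0 0 -0.155;0 0 0 0 0 0 -0.155;0 0 0 0 0 0 -0.155;0 0 0 0 0 0 -0.155;0 0 0 0 0 0 -0.155;0 0 0 0 0 0 -0.155;0 0 0 0 0 0 -0.155;0 0 0 0 0 0 -0.155;0 0 0 0 0 0 -0.155;0 0 0 0 0 0 -0.155;0 0 0 0 0 0 0;0 0 0 0 0 0 0"

```text
time: 4.9
tool_pos: [0.5188, 0.1013, 0.2547]
tool_rot: [-3.142, 0.0, 2.25]
contact_force: [0.3, -0.6, 0.0]
opening: 0.0005
grip_force: 0.0
```

```bash
cat >> h.py <<'E'
def wcam():
    s=robot.observe(); p=robot.read_camera('wrist'); p['s']=s
    T=np.eye(4); T[:3,:3]=Ro.from_euler('xyz',s['tool_rot']).as_matrix(); T[:3,3]=s['tool_pos']
    p['T']=T@np.array(p['hand_eye']); return p
def wf(p): return 192/np.tan(np.radians(p['fovy'])/2)
def wz(p,u,v,z):
    a=np.array([u-p['cx'],v-p['cy']]); r=np.hypot(*a); th=r/wf(p)
    d=np.r_[a/max(r,1e-9)*np.sin(th),np.cos(th)]; d=p['T'][:3,:3]@d; o=p['T'][:3,3]
    return o+d*(z-o[2])/d[2]
def wproj(p,X):
    c=p['T'][:3,:3].T@(np.array(X)-p['T'][:3,3]); r=np.hypot(c[0],c[1]); th=np.arctan2(r,c[2])
    return c[:2]/r*th*wf(p)+[p['cx'],p['cy']]
E
python3 - <<'E'
from h import *
p=wcam(); s=p['s']; print(s['time'],s['tool_pos'],s['tool_rot'])
save('w1',p); cv2.imwrite('pics/w1b.png',cv2.resize(p['img'],(800,600))[:,:,::-1])
for k in ['tab','index_mark','tube_top','tube_shoulder']:
    print(k,[(np.round(x['centre'],3).tolist(),round(x['score'],2)) for x in robot.search_frame(k,p)[:2]])
t=robot.read_camera('top')
for n,u,v,z in(('tube',216.8,209.5,.1365),('index',226.6,222.5,.101),('tab',227,213.8,.118),('cup2',202.2,190.8,.142)):
    X=onz(t,u,v,z); print(n,np.round(X,4),wproj(p,X))
E
```

```text
4.9 [0.51875292 0.10127348 0.25468996] [-3.14153790e+00  5.68082853e-05  2.24983426e+00]
tab [([0.508, 0.105, 0.115], 0.75)]
index_mark [([0.533, 0.128, 0.103], 0.79)]
tube_top [([0.532, 0.13, 0.104], 0.72)]
tube_shoulder [([0.537, 0.134, 0.099], 0.96), ([0.439, 0.21, 0.187], 0.37)]
tube [0.5177 0.1055 0.1365] [253.41590118 188.18940243]
index [0.482  0.0796 0.101 ] [212.58820557 177.18495217]
tab [0.5062 0.0779 0.118 ] [228.04302408 196.46304983]
cup2 [0.5695 0.1456 0.142 ] [320.95939732 191.22491898]
```

View pics/w1b.png

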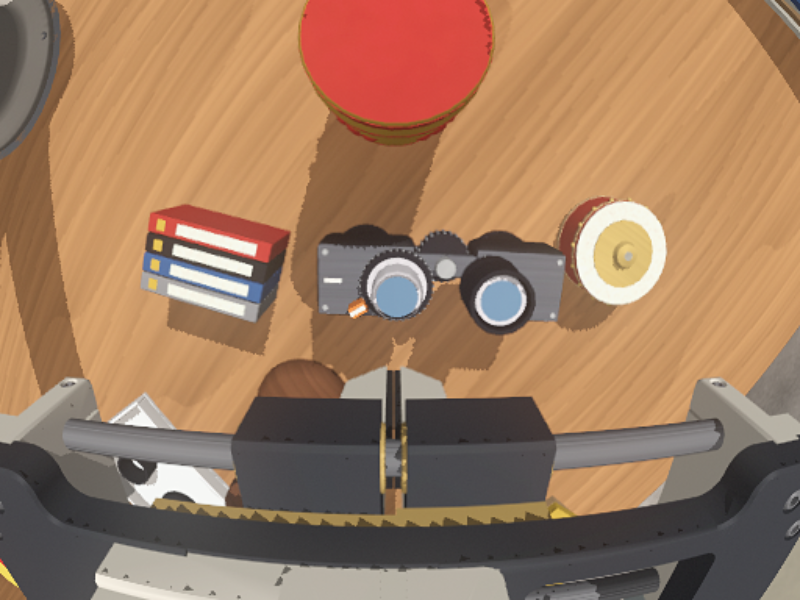

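The wrist view agrees with the top-view points: tab at (358,309), index line at (333,281) and tube at (397,296). I'll refine these from the wrist pixels and work out the push in tool axes.

```bash
cat >> h.py <<'E'
def cen(m,off):
    n,l,st,c=cv2.connectedComponentsWithStats(m); i=1+np.argmax(st[1:,4]); return c[i]+off, st[i,4]
def look(p,tab,idx,w=9):
    hsv=cv2.cvtColor(p['img'],cv2.COLOR_RGB2HSV); out=[]
    u,v=map(int,tab); o=np.array([u-w,v-w]); r=hsv[v-w:v+w+1,u-w:u+w+1]
    m=cv2.inRange(r,(3,130,150),(20,255,255)); out.append(cen(m,o))
    u,v=map(int,idx); w=7; o=np.array([u-w,v-w]); r=hsv[v-w:v+w+1,u-w:u+w+1]
    m=cv2.inRange(r,(0,0,170),(180,60,255)); out.append(cen(m,o)); return out
E
python3 - <<'E'
from h import *
p=wcam()
(a,na),(b,nb)=look(p,(229,198),(213,180))
tab=wz(p,*a,.115); idx=wz(p,*b,.101); print(a,na,b,nb,np.round(tab,4),np.round(idx,4))
tube=wz(p,398*.64,296.5*.64,.13); print('tube',tube)
cup=wz(p,500*.64,300*.64,.142); ring=wz(p,396*.64,285*.64,.112); print(cup,ring)
print(np.linalg.norm(idx-tube),np.linalg.norm(tab-tube))
print('bino y dirs',[np.arctan2(*(v[1::-1])) for v in (tube-idx,cup-tube,cup-idx)])
E
```

```text
[227.70909091 194.6       ] 55 [212.5 179. ] 36 [0.5052 0.0784 0.115 ] [0.4832 0.0779 0.101 ]
tube [0.5209676  0.10365001 0.13      ]
[0.56913462 0.14451264 0.142     ] [0.51834727 0.10505941 0.112     ]
0.054154796169504055 0.03336864873601588
bino y dirs [np.float64(0.5992191216389471), np.float64(0.7035371020271498), np.float64(0.6597334923683145)]
```

Request:
apply_moves:
  motion: "0 -1.3 -1.5 0 0 0 0.027;0 -1.3 -1.5 0 0 0 0;0 -1.3 -1.5 0 0 0 0;0 0 0 4 0 0 0;0 0 0 4 0 0 0;0 0 0 3 0 0 0;0 0 0 2 0 0 0;0 0 0 1.6 0 0 0;0 0 0 0 0 0 0;0 0 0 0 0 0 0"

```text
time: 6.5
tool_pos: [0.5077, 0.0422, 0.1094]
tool_rot: [3.141, 0.001, 2.225]
contact_force: [-0.3, -0.5, -0.0]
opening: 0.0007
grip_force: 0.0
```

```bash
python3 - <<'E'
from h import *
p=wcam(); s=p['s']; print(s['time'],np.round(s['tool_pos'],4),s['tool_rot'],s['contact_force'])
cv2.imwrite('pics/w2.png',cv2.resize(p['img'],(800,600))[:,:,::-1])
tp=s['tool_pos']; by=np.array([.795,.607]);bx=np.array([.607,-.795]); d=tp[:2]-[.5175,.1053]; print('bino xy',d@bx,d@by)
print('tcp px',wproj(p,tp)/.64, 'tab',wproj(p,[.5057,.0782,.118])/.64,'idx',wproj(p,[.483,.0787,.101])/.64)
E
```

```text
6.5 [0.5077 0.0422 0.1094] [3.14093250e+00 8.20148266e-04 2.22488621e+00] [-0.32969102 -0.50059709 -0.00356971]
bino xy 0.04420333758247903 -0.046078545122737
tcp px [393.07773737 389.53752515] tab [452.16586501 324.0353276 ] idx [400.08735566 272.09925966]
```

View pics/w2.png

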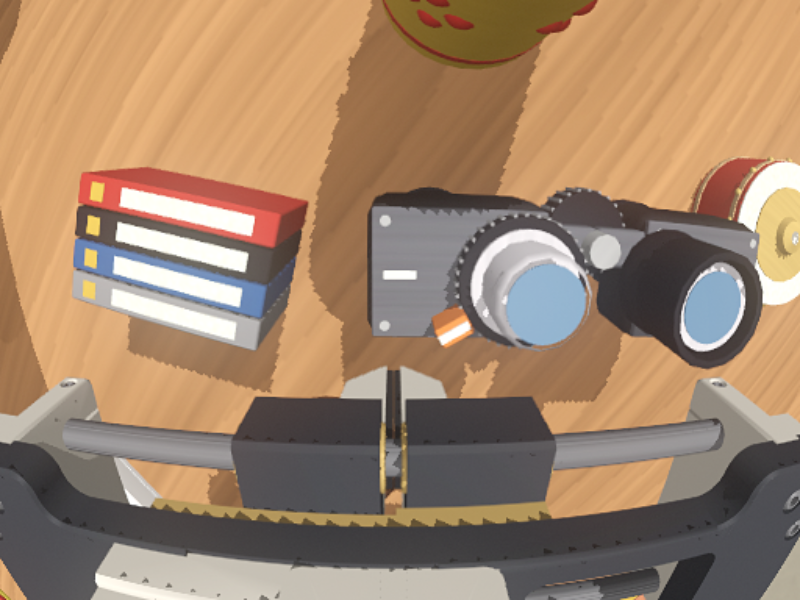

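The view shows the tab at (454,326), the index line at (400,275) and the fingertips at about (365–425, 370). The tips taper, so I move 8 mm towards the tube before pushing.

Request:
apply_moves:
  motion: "0 0 0.4 -0.1 0 0 0;0 0 0.4 -0.1 0 0 0;0 0.5 0 0 0 0 0;0 0.4 0 0 0 0 0;0 0.2 0 0 0 0 0;0 0.2 0 0 0 0 0;0 0.2 0 0 0 0 0;0 0.2 0 0 0 0 0;0 0.2 0 0 0 0 0;0 0.2 0 0 0 0 0;0 0.2 0 0 0 0 0;0 0.2 0 0 0 0 0;0 0 0 0 0 0 0;0 0 0 0 0 0 0"

```text
time: 8.3
tool_pos: [0.4985, 0.0676, 0.1107]
tool_rot: [3.141, -0.0, 2.226]
contact_force: [-0.0, -0.3, 0.4]
opening: 0.0005
grip_force: 0.0
```

```bash
python3 - <<'E'
from h import *
p=wcam(); s=p['s']; print(s['time'],np.round(s['tool_pos'],4),s['contact_force'])
cv2.imwrite('pics/w3.png',cv2.resize(p['img'],(800,600))[:,:,::-1])
tp=s['tool_pos']; by=np.array([.795,.607]);bx=np.array([.607,-.795]); d=tp[:2]-[.5175,.1053]; print('bino xy',d@bx,d@by)
print('idx',wproj(p,[.483,.0787,.101])/.64,'tube axis at ring z',wproj(p,[.5175,.1053,.118])/.64)
E
```

```text
8.3 [0.4985 0.0676 0.1107] [-0.00642313 -0.26468296  0.39484752]
bino xy 0.018406724412452325 -0.03795201343160923
idx [378.69001059 336.18106367] tube axis at ring z [498.77915187 352.60723446]
```

View pics/w3.png

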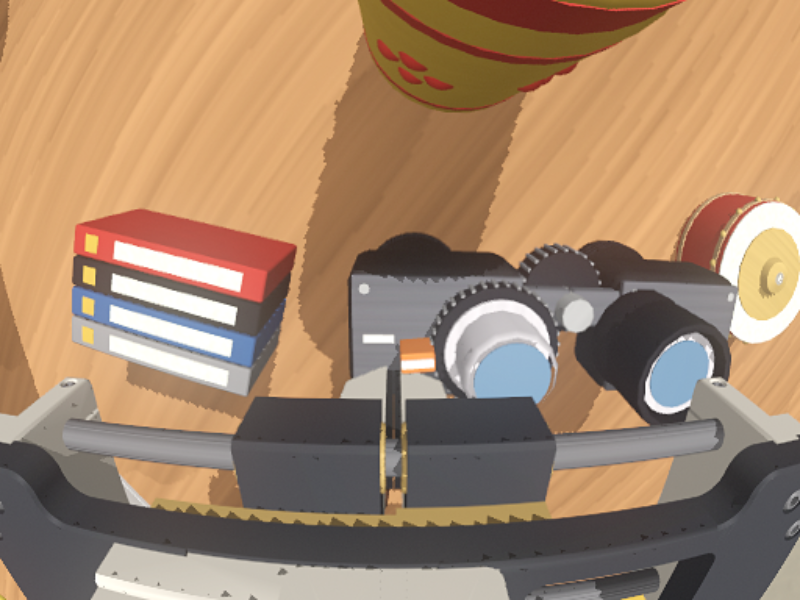

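The push works: the tab at (417,358) is nearly parallel to the index line at (378,339), and the housing has not moved. Next I push the remaining 5 mm, then back off and look.

Request:
apply_moves:
  motion: "0 0.15 0 0 0 0 0;0 0.15 0 0 0 0 0;0 0.15 0 0 0 0 0;0 0.05 0 0 0 0 0;0 0 0 0 0 0 0;0 0 0 0 0 0 0;0 -0.5 0 0 0 0 0;0 -1.5 0 0 0 0 0;0 -2 0 0 0 0 0;0 0 0 0 0 0 0;0 0 0 0 0 0 0"

```text
time: 9.72
tool_pos: [0.5196, 0.0395, 0.1105]
tool_rot: [-3.141, -0.001, 2.225]
contact_force: [-0.1, -0.2, 0.2]
opening: 0.0004
grip_force: 0.0
```

```bash
python3 - <<'E'
from h import *
p=wcam(); s=p['s']; print(s['time'],np.round(s['tool_pos'],4),s['contact_force'])
tube=np.array([.5175,.1053]); by=np.array([.795,.607]);bx=np.array([.607,-.795])
tabp=np.r_[tube-.030*by,.118]; ip=np.r_[tube-.0445*by,.101]
a,b=wproj(p,tabp),wproj(p,ip); print('pred tab0',a,'idx',b)
print(look(p,a,b,12))
cv2.imwrite('pics/w4.png',cv2.resize(p['img'][150:270,150:310],(800,600),interpolation=cv2.INTER_CUBIC)[:,:,::-1])
E
```

```text
9.725 [0.5196 0.0395 0.1105] [-0.12486152 -0.1955422   0.15208233]
pred tab0 [267.77590483 163.20501457] idx [240.79637828 157.37006466]
[(array([267.93604651, 154.84883721]), np.int32(172)), (array([240., 159.]), np.int32(105))]
```

View pics/w4.png

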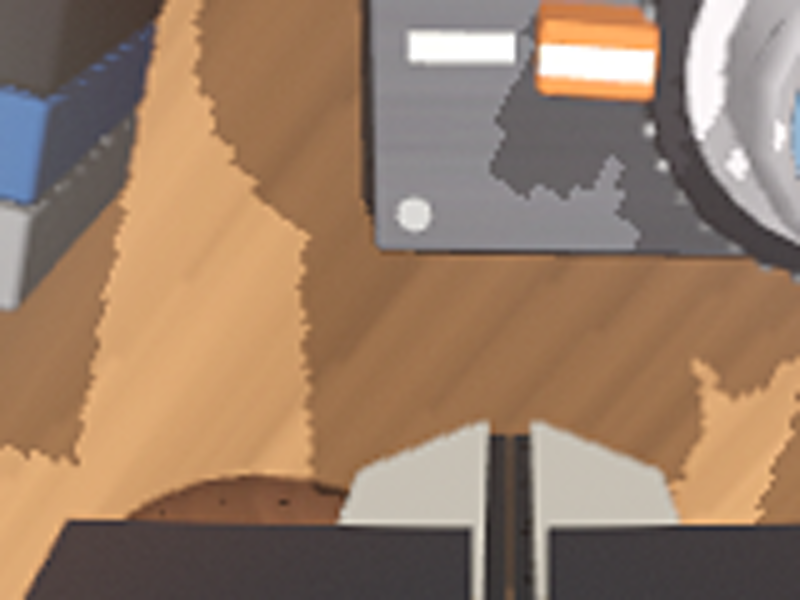

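The tab line at (598,63) in the crop now runs parallel to the index line at (461,48). I'll check the angle numerically.

```bash
python3 - <<'E'
from h import *
p=wcam()
g=p['img'].astype(int).min(2)
def line(u0,u1,v0,v1,z):
    uu=np.arange(u0,u1+1); P=[]
    for u in uu:
        w=np.clip(g[v0:v1+1,u]-150,0,None); P.append(wz(p,u,(w*np.arange(v0,v1+1)).sum()/w.sum(),z)[:2])
    P=np.array(P); d=P[-1]-P[0]; k=np.linalg.svd(P-P.mean(0))[2][0]; k*=np.sign(k[0]); return P.mean(0),np.arctan2(k[1],k[0]),np.linalg.norm(d)
a=line(259,280,159,166,.118); b=line(233,251,156,163,.101); print(a,b)
d=a[0]-b[0]; print('tab-idx',d,np.linalg.norm(d),np.arctan2(d[1],d[0]))
th=b[1]; by=np.array([np.cos(th),np.sin(th)]); bx=np.array([by[1],-by[0]]); print('lateral x offset',d@bx,'along',d@by)
E
```

```text
(array([0.49409505, 0.08806481]), np.float64(0.5973113272734073), np.float64(0.01086865129884339)) (array([0.48329611, 0.07794987]), np.float64(0.6457202984272583), np.float64(0.010310016945575144))
tab-idx [0.01079894 0.01011494] 0.014796249822350897 0.7527041106085831
lateral x offset -0.0015799413034531696 along 0.014711655049077982
```

The ring reads about −0.05 rad by two methods that agree, so it is within tolerance. Next I go to the eyecup.

Request:
apply_moves:
  motion: "0 0 0 -5 0 0 0;0 0 0 -5 0 0 0;0 0 0 -5 0 0 0;0 -2.75 -3.7 0 0 0 0;0 -2.75 -3.7 0 0 0 0;0 -2.75 -3.7 0 0 0 0;0 -2.75 -3.7 0 0 0 0;0 -2.75 -3.7 0 0 0 0;0 -2.75 -3.7 0 0 0 0;0 -2.75 -3.7 0 0 0 0;0 0 0 0 0 0 0"

```text
time: 11.2
tool_pos: [0.4307, -0.2727, 0.2604]
tool_rot: [-3.141, -0.0, 2.222]
contact_force: [0.9, 1.1, -0.4]
opening: 0.0004
grip_force: 0.0
```

Request:
apply_moves:
  motion: "80 0 0 0.5 0 0 0.169;80 0 0 0.5 0 0 0.169;80 0 0 0.5 0 0 0.169;80 0 0 0.5 0 0 0.169;80 0 0 0.5 0 0 0.169;80 0 0 0.5 0 0 0.169;80 0 0 0.5 0 0 0.169;80 0 0 0.5 0 0 0.169;80 0 0 0.5 0 0 0.169;80 0 0 0.5 0 0 0.169;80 0 0 0.5 0 0 0.169;80 0 0 0.5 0 0 0.169;80 0 0 0 0 0 0;80 0 0 0 0 0 0"

```text
time: 12.95
tool_pos: [0.4319, -0.27, 0.201]
tool_rot: [3.141, -0.0, 0.202]
contact_force: [0.3, -0.2, 1.2]
opening: 0.0734
grip_force: 0.0
```

```bash
python3 - <<'E'
from h import *
p=wcam(); s=p['s']; print(s['time'],np.round(s['tool_pos'],4),s['tool_rot'],s['opening'])
cv2.imwrite('pics/w5.png',cv2.resize(p['img'],(800,600))[:,:,::-1])
print('cup px',wproj(p,[.432,-.27,.032])/.64)
r=robot.search_frame('eyecup',p); print(r[:2])
E
```

```text
12.95 [ 0.4319 -0.27    0.201 ] [ 3.14141669e+00 -2.63378648e-04  2.01941492e-01] 0.07343173299092687
cup px [391.7218961  281.61347923]
[{'centre': [0.4283, -0.2725, 0.0303], 'score': 0.58}]
```

View pics/w5.png

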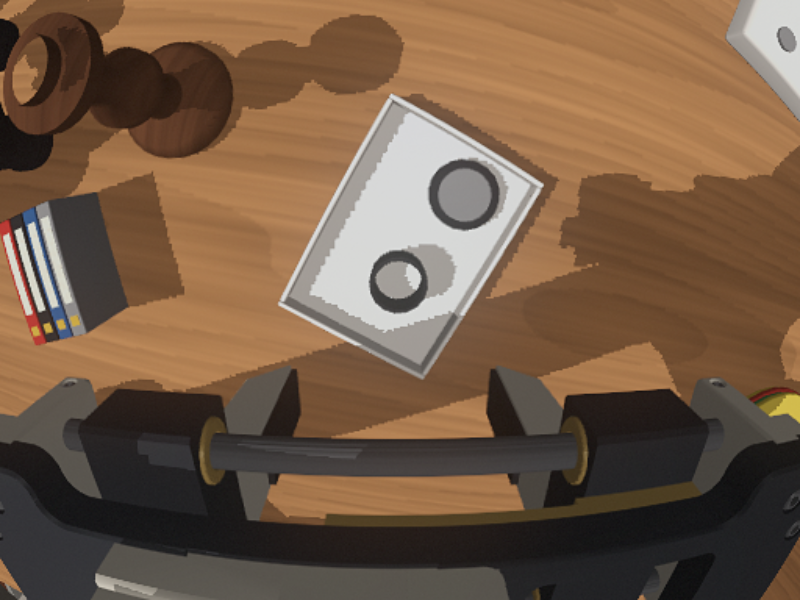

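The eyecup sits at (398,281). I turn the jaw line along the tray's short side so the fingers clear the walls, then descend and grip the top of the cup.

Request:
apply_moves:
  force: 8
  motion: "70 0 0 0 0 0 0.16;70 0 0 0 0 0 0.16;70 0.1 0.4 0 0 0 0.16;70 0 0 4.5 0 0 0;70 0 0 4.5 0 0 0;70 0 0 4 0 0 0;70 0 0 2.5 0 0 0;70 0 0 1.5 0 0 0;70 0 0 1 0 0 0;70 0 0 0 0 0 0;35 0 0 0 0 0 0;35 0 0 0 0 0 0;35 0 0 0 0 0 0;35 0 0 0 0 0 0;35 0 0 0 0 0 0;35 0 0 0 0 0 0"

```text
time: 15.05
tool_pos: [0.4325, -0.2751, 0.0213]
tool_rot: [3.141, -0.001, -0.282]
contact_force: [0.7, 0.8, 6.0]
opening: 0.0436
grip_force: 8.0
```

Request:
apply_moves:
  motion: "35 0 0 -2 0 0 0;35 0 0 -5 0 0 0;35 0 0 -5 0 0 0;35 0 0 -5 0 0 0;35 0 0 -5 0 0 0;35 0 0 0 0 0 -0.156;35 0 0 0 0 0 -0.156;35 0 0 0 0 0 -0.156;35 0 0 0 0 0 -0.156;35 0 0 0 0 0 -0.156;35 0 0 0 0 0 -0.154;35 0 0 0 0 0 0"

```text
time: 16.55
tool_pos: [0.432, -0.2746, 0.2404]
tool_rot: [-3.141, 0.0, 0.65]
contact_force: [0.8, 0.4, 0.8]
opening: 0.0438
grip_force: 8.0
```

Request:
apply_moves:
  motion: "35 3.7 -3.1 0 0 0 0;35 3.7 -3.1 0 0 0 0;35 3.7 -3.1 0 0 0 0;35 3.7 -3.1 0 0 0 0;35 3.7 -3.1 0 0 0 0;35 3.7 -3.1 0 0 0 0;35 3.7 -3.1 0 0 0 0;35 2.4 -2 0 0 0 0;35 1 -0.8 0 0 0 0;35 0 0 0 0 0 0;35 0 0 0 0 0 0"

```text
time: 17.92
tool_pos: [0.5163, 0.0966, 0.2406]
tool_rot: [3.141, 0.001, 0.65]
contact_force: [-0.7, -0.5, -0.4]
opening: 0.0436
grip_force: 8.0
```

```bash
python3 - <<'E'
from h import *
p=wcam(); s=p['s']; print(s['time'],np.round(s['tool_pos'],4),s['tool_rot'],s['opening'],s['grip_force'])
cv2.imwrite('pics/w6.png',cv2.resize(p['img'][100:292,128:384],(800,600),interpolation=cv2.INTER_CUBIC)[:,:,::-1])
for n,X in (('tube',[.5175,.1053,.1365]),('idx',[.483,.0787,.101]),('cup2',[.5693,.1451,.142]),('tab0',[.4937,.0871,.118])): print(n,(wproj(p,X)-[128,100])*3.125)
E
```

```text
17.925 [0.5163 0.0966 0.2406] [3.14135510e+00 5.36312007e-04 6.50032937e-01] 0.043555453759078114 7.999883517622948
tube [361.63704791 284.21485253]
idx [366.06116868 375.63871315]
cup2 [358.54186522  61.5688324 ]
tab0 [364.0645798  356.62619787]
```

View pics/w6.png

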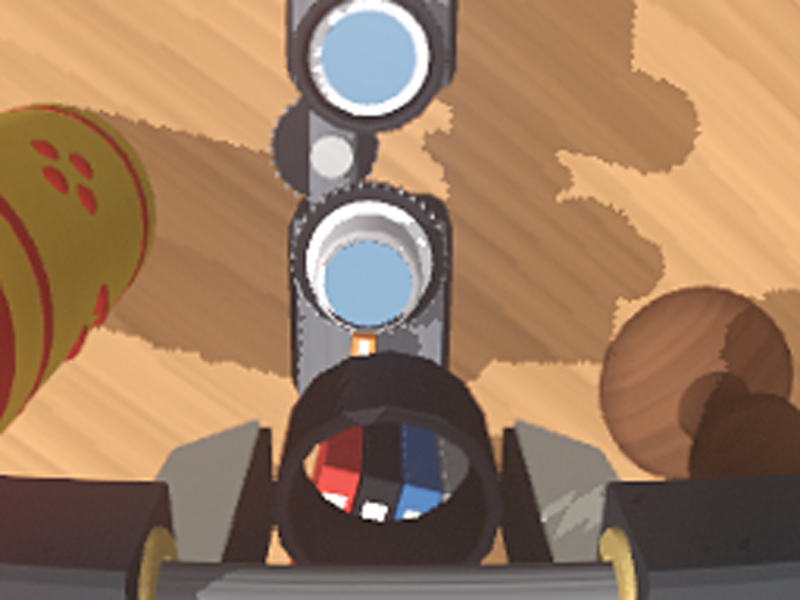

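The cup is held upright, with its lower rim at rows 352–. The bare tube is at (369,284) and the tab line at (364,346). I'll compare predicted and seen rows to get the cup's offset in the grip.

```bash
python3 - <<'E'
from h import *
p=wcam(); s=p['s']
def px(tp):
    c=np.linalg.inv(np.array(p['hand_eye']))@np.r_[np.array(tp)/1000,1]; r=np.hypot(c[0],c[1]); return (c[:2]/r*np.arctan2(r,c[2])*wf(p)+[p['cx'],p['cy']]-[128,100])*3.125
for n,q in (('cup low +x',(21.7,0,17.3)),('low -y',(0,-21.7,17.3)),('low +y',(0,21.7,17.3)),('low inner +x',(18.2,0,17.3)),('low inner -x',(-18.2,0,17.3)),('top out +x',(21.7,0,-10.7)),('top in +x',(18.2,0,-10.7)),('top out y',(0,21.7,-10.7)),('top out -y',(0,-21.7,-10.7)),
 ('tip L inner',(9.5,-21.8,0)),('tip R inner',(9.5,21.8,0)),('tip L inner back',(-9.5,-21.8,0)),('tip out L',(9.5,-33,0))): print(n,px(q).round(0))
im=p['img']; c=im[100:292,128:384]
b=cv2.inRange(cv2.cvtColor(c,cv2.COLOR_RGB2HSV),(95,50,130),(115,160,255))
n,l,st,ce=cv2.connectedComponentsWithStats(b)
for i in range(1,n):
    if st[i,4]>100: print('blue',ce[i]*3.125,st[i,2:4]*3.125)
for z in(.1365,.13,.12):print(z,[((wproj(p,X)-[128,100])*3.125).round(0) for X in ([.5175,.1053,z],[.5693,.1451,z])])
cv2.imwrite('pics/w7.png',cv2.resize(im[205:292,208:324],(800,600),interpolation=cv2.INTER_CUBIC)[:,:,::-1])
E
```

```text
cup low +x [381. 334.]
low -y [278. 431.]
low +y [485. 431.]
low inner +x [381. 350.]
low inner -x [382. 507.]
top out +x [381. 388.]
top in +x [381. 407.]
top out y [500. 497.]
top out -y [262. 497.]
tip L inner [266. 425.]
tip R inner [497. 425.]
tip L inner back [271. 512.]
tip out L [207. 424.]
blue [366.74074746  56.31803338] [93.75  90.625]
blue [366.40233723 282.42383139] [87.5 87.5]
0.1365 [array([361., 284.]), array([359.,  61.])]
0.13 [array([362., 278.]), array([359.,  59.])]
0.12 [array([363., 269.]), array([360.,  58.])]
```

View pics/w7.png

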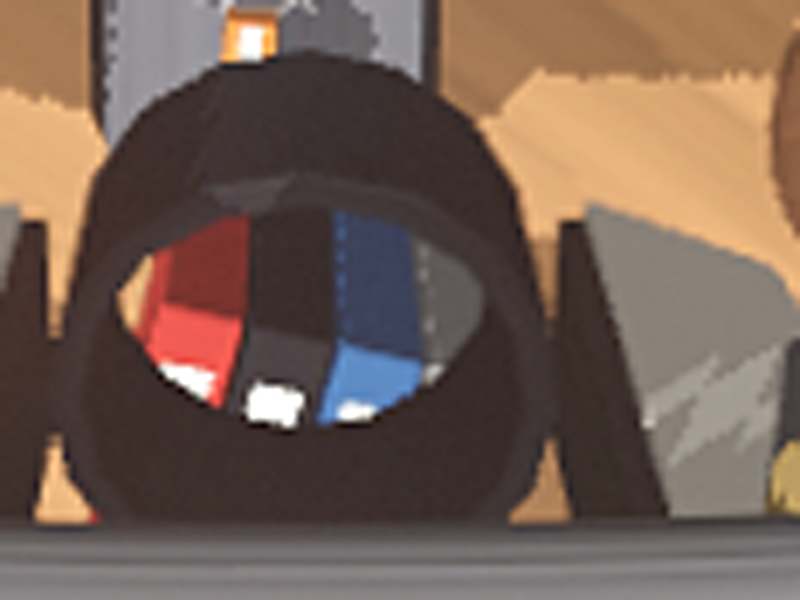

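Correcting for the camera bias, the cup sits about 2.7 mm towards −x in the grip. I shift to suit and descend to just above the tube.

Request:
apply_moves:
  motion: "35 0.5 -0.3 1.5 0 0 0;35 0.45 -0.3 2 0 0 0;35 0 0 2 0 0 0;35 0 0 1.5 0 0 0;35 0 0 0.6 0 0 0;35 0 0 0 0 0 0;35 0 0 0 0 0 0"

```text
time: 18.9
tool_pos: [0.5208, 0.1083, 0.1653]
tool_rot: [3.141, -0.001, 0.652]
contact_force: [-0.4, 0.3, -0.0]
opening: 0.0433
grip_force: 8.0
```

```bash
python3 - <<'E'
from h import *
p=wcam(); s=p['s']; print(s['time'],np.round(s['tool_pos'],4),s['tool_rot'],s['contact_force'])
d=robot.read_camera('side')
u,v=proj(d,np.array([.5175,.1053,.14])).astype(int); print(u,v)
a=cv2.resize(p['img'][192:292,190:324],(400,300),interpolation=cv2.INTER_CUBIC)
b=cv2.resize(d['img'][v-30:v+30,u-40:u+40],(400,300),interpolation=cv2.INTER_CUBIC)
cv2.imwrite('pics/w8.png',np.hstack([a,b])[:,:,::-1])
E
```

```text
18.9 [0.5208 0.1083 0.1653] [ 3.14073667e+00 -1.10901941e-03  6.51716934e-01] [-0.36037431  0.32448418 -0.00336295]
230 165
```

View pics/w8.png

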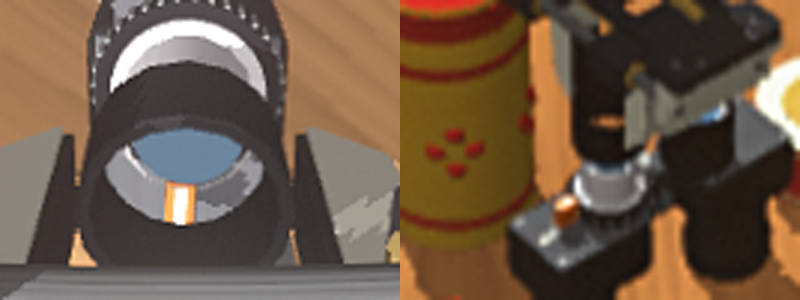

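Lens (187,160) and cup (186) are concentric sideways in the left crop, so I descend slowly and watch the force.

Request:
apply_moves:
  motion: "35 0 0 0.5 0 0 0;35 0 0 0.4 0 0 0;35 0 0 0.3 0 0 0;35 0 0 0.3 0 0 0;35 0 0 0.2 0 0 0;35 0 0 0 0 0 0;35 0 0 0 0 0 0"

```text
time: 19.88
tool_pos: [0.5205, 0.1083, 0.1478]
tool_rot: [3.141, -0.0, 0.652]
contact_force: [0.1, 1.0, 0.7]
opening: 0.0433
grip_force: 8.0
```

Request:
apply_moves:
  motion: "35 0 0 0.3 0 0 0;35 0 0 0.3 0 0 0;35 0 0 0.3 0 0 0;35 0 0 0.3 0 0 0;35 0 0 0.2 0 0 0;35 0 0 0.1 0 0 0;35 0 0 0 0 0 0;35 0 0 0 0 0 0"

```text
time: 20.88
tool_pos: [0.5205, 0.1083, 0.1328]
tool_rot: [3.141, -0.0, 0.652]
contact_force: [-1.0, -0.0, 0.2]
opening: 0.0436
grip_force: 8.0
```

```bash
python3 - <<'E'
from h import *
p=wcam(); s=p['s']; print(s['time'],np.round(s['tool_pos'],4),s['tool_rot'],s['contact_force'],s['torque'])
d=robot.read_camera('side'); u,v=230,165
a=cv2.resize(p['img'][192:292,190:324],(400,300),interpolation=cv2.INTER_CUBIC)
b=cv2.resize(d['img'][v-30:v+30,u-40:u+40],(400,300),interpolation=cv2.INTER_CUBIC)
cv2.imwrite('pics/w9.png',np.hstack([a,b])[:,:,::-1])
E
```

```text
20.875 [0.5205 0.1083 0.1328] [ 3.14140051e+00 -1.59577327e-04  6.51740199e-01] [-1.00677576 -0.01529988  0.18591508] [ 0.02815826 -0.00373667 -0.00704941]
```

I've now viewed 11 pictures, one over the limit of 10, so I'll view no more and check the rest by numbers. The cup is over the tube without any load, so I release and retreat straight up.

Request:
apply_moves:
  motion: "55 0 0 0 0 0 0;60 0 0 0 0 0 0;60 0 0 0 0 0 0;60 0 0 -1 0 0 0;60 0 0 -3 0 0 0;60 0 0 -5 0 0 0;60 0 0 -4 0 0 0;60 -3 0 0 0 0 0;60 -3 0 0 0 0 0;60 0 0 0 0 0 0;60 0 0 0 0 0 0"

```text
time: 22.35
tool_pos: [0.4733, 0.0721, 0.2633]
tool_rot: [3.141, -0.001, 0.652]
contact_force: [0.6, -0.7, -0.1]
opening: 0.0551
grip_force: 0.0
```

```bash
python3 - <<'E'
from h import *
p=wcam(); s=p['s']; print(s['time'],np.round(s['tool_pos'],4),s['tool_rot'],s['contact_force'],s['opening'])
tube=np.array([.5175,.1053]); by=np.array([.795,.607])
for n,X in (('idx',np.r_[tube-.0445*by,.101]),('tab0',np.r_[tube-.03*by,.118]),('cup top',np.r_[tube,.142]),('cup2',np.r_[tube+.066*by,.142]),('cup if 10mm high',np.r_[tube,.152])): print(n,wproj(p,X).round(1))
for k in ['eyecup','binoculars','tube_top']: 
    for r in robot.search_frame(k,p)[:3]: print(k,np.round(r['centre'],4),round(r['score'],2))
# white blobs and dark rim widths
g=p['img'].astype(int)
u,v=wproj(p,np.r_[tube,.142]).round().astype(int)
for name,c in(('cup',tube),('cup2',tube+.066*by)):
    u,v=wproj(p,np.r_[c,.142]).round().astype(int)
    print(name,'row',''.join('#' if x<75 else '.' for x in g[v,u-45:u+46].max(1)),'col',''.join('#' if x<75 else '.' for x in g[max(v-45,0):v+46,u].max(1)))
hsv=cv2.cvtColor(p['img'],cv2.COLOR_RGB2HSV)
b=cv2.inRange(hsv,(95,50,130),(115,160,255)); n,l,st,ce=cv2.connectedComponentsWithStats(b)
print([(ce[i].round(1),st[i,2:5]) for i in range(1,n) if st[i,4]>60])
b=cv2.inRange(p['img'],(170,170,170),(255,255,255)); n,l,st,ce=cv2.connectedComponentsWithStats(b)
a=wproj(p,np.r_[tube-.037*by,.11]); print('white',[(ce[i].round(1),st[i,2:5]) for i in range(1,n) if st[i,4]>8 and np.hypot(*(ce[i]-a))<50])
E
```

```text
22.35 [0.4733 0.0721 0.2633] [ 3.14077838e+00 -1.27824150e-03  6.51512936e-01] [ 0.63624485 -0.73282221 -0.10746166] 0.05505407216326463
idx [250.9 172.1]
tab0 [250.8 162.2]
cup top [250.8 135.8]
cup2 [250.7  65.9]
cup if 10mm high [250.8 136.9]
eyecup [0.5177 0.1121 0.1404] 0.73
eyecup [0.4077 0.0189 0.0714] 0.55
binoculars [0.5495 0.1355 0.1026] 0.83
tube_top [0.5454 0.1308 0.1045] 0.89
cup row ......................#...##....................................#..####.................... col ...################.#..#.....................................##..#.........................
cup2 row ............................#.....................................#...###.................. col ...........................#.......................................###...################.#
[(array([252.9,  66. ]), array([ 28,  27, 587], dtype=int32)), (array([252.1, 134.5]), array([ 27,  26, 557], dtype=int32)), (array([257.9, 245.7]), array([ 31,  68, 427], dtype=int32))]
white [(array([238.3, 124.2]), array([14, 18, 45], dtype=int32)), (array([251.2, 130.9]), array([ 31,  31, 155], dtype=int32)), (array([250.9, 167.1]), array([ 5, 21, 73], dtype=int32)), (array([233.7, 176.2]), array([ 4,  4, 12], dtype=int32)), (array([269.6, 176.6]), array([ 4,  4, 13], dtype=int32))]
```

```bash
python3 - <<'E'
from h import *
p=wcam(); d=robot.read_camera('side')
tube=np.array([.5175,.1053]); by=np.array([.795,.607])
for n,q,pr in(('wrist',p,wproj),('side',d,proj)):
    for r in robot.trace('eyecup',q)[:2]:
        m=r['pixels'].astype(np.uint8); ys,xs=np.nonzero(m); print(n,'eyecup',round(r['score'],2),len(xs),xs.min(),xs.max(),ys.min(),ys.max())
    for k,z in(('top',.142),('bottom',.114)):
        A=np.array([pr(q,np.r_[tube+.0217*np.array([np.cos(t),np.sin(t)]),z]) for t in np.linspace(0,6.28,60)]); print(' pred home',k,A.min(0).round(1),A.max(0).round(1))
# side: column profile through the cup and through the other one
for c in (tube,tube+.066*by):
    u,v=proj(d,np.r_[c,.128]).round().astype(int); print(v-30,[int(x) for x in d['img'][v-16:v+24,u].max(1)])
E
```

```text
wrist eyecup 0.94 569 229 274 112 156
wrist eyecup 0.16 5340 323 427 156 252
 pred home top [228.  112.7] [274.3 158.4]
 pred home bottom [230.1 112. ] [272.3 153.6]
side eyecup 0.7 241 224 239 159 177
side eyecup 0.56 1815 182 217 119 184
 pred home top [223.2 159.3] [238.7 169.9]
 pred home bottom [223.4 166.5] [238.6 177.1]
138 [176, 176, 176, 177, 176, 178, 182, 161, 47, 24, 50, 129, 183, 181, 178, 181, 166, 87, 34, 33, 31, 33, 32, 31, 43, 57, 37, 42, 45, 53, 60, 56, 42, 34, 34, 33, 32, 30, 32, 31]
128 [207, 209, 209, 210, 212, 210, 211, 195, 108, 31, 65, 148, 180, 178, 177, 180, 174, 122, 38, 35, 34, 36, 35, 35, 35, 35, 35, 36, 35, 37, 36, 35, 35, 35, 33, 34, 33, 33, 33, 34]
```

Both views match the eyecup being fully home (side rows 159–177, predicted 159.3–177.1), and the tab and index lines are in line, so I hand in.

```bash
python3 -c "
from cell import robot
print(robot.hand_in())"
```

```text
the job is handed in; nothing more can be done
None
```

The job is handed in at about 22 s with no verdict returned: the dioptre ring last measured about −0.05 rad from the index, and the eyecup is released and fully home on the tube by the camera check, but I viewed 11 pictures, one over the limit of 10.

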